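Show the apprentice what to weigh and where

TASK

Show the apprentice what to weigh and where by pointing down with the fingertips, in this order: at the smaller of the two steel ring cutters, then at the taller of the two steel piping nozzles, then at the middle of the kitchen scale's pan. Each time bring the fingertips to two to four centimetres above the thing's top, over its centre, and stay there for about two and a half seconds; finish still pointing at the pan. Touch and move nothing, and do not point at or pass low over the other cutter, the other nozzle or the tape roll (cross them well above).

Things in the scene. Friction and masses are not known exactly. Their poses are not given: they have to be found in the camera images.
- cutter_small: The smaller ring cutter: open, plain steel ring standing on the counter, 53 mm across, 26 mm high, hollow. First thing to point at. Its origin is the centre of its underside, z up. Its top edge is 26 mm above the origin.
- nozzle_tall: The taller piping nozzle: plain steel cone standing on its wide end, 30 mm across its foot, 40 mm high. Second thing to point at. Its origin is the centre of its underside, z up. Its tip is 40 mm above the origin.
- pan (a point): Middle of the upper face of the kitchen scale's flat steel pan (about 138 x 152 mm, 35 mm above the counter). Last thing to point at. x points from the scale's front (display and buttons, towards the robot) to its back, z up.
- kitchen_scale: Low pale kitchen scale, 199 x 174 x 35 mm, loose on the counter; display and two buttons along its front edge. Its origin is the centre of its underside, 22 mm nearer the front than the middle of the pan.
- cutter_large: The larger ring cutter, same shape, 67 mm across, 28 mm high. Not to be pointed at. Its origin is the centre of its underside, z up. 
- nozzle_short: The shorter piping nozzle, same shape, 24 mm across its foot, 32 mm high. Not to be pointed at. Its origin is the centre of its underside, z up. 
- tape_roll: Roll of cream masking tape lying flat, 96 mm across, 25 mm high. Not to be pointed at. Its origin is the centre of its underside, z up. 
- small_bowl: Small steel bowl with chocolate drops, 117 mm across, 45 mm high; bystander. Its origin is the centre of its underside, z up. 
- offset_spatula: Offset palette knife with wooden handle lying flat, 245 x 23 x 14 mm; bystander on the left. Its origin is the centre of its underside, z up. 
- mug: Plastic mug, 82 mm across, 89 mm high; bystander at the back. Its origin is the centre of its underside, z up. 
- stirrer_box: Open carton of stirrers, 155 x 63 x 51 mm; bystander at the back. Its origin is the centre of its underside, z up. 
- jug: Milky plastic jug, 178 mm high, 137 x 187 mm with its handle, standing at the back, fixed. Its origin is the centre of its underside, z up. 

How it is judged:
By the outcome, as a careful person would: the job done as asked, in the order asked, and still so for the second after the job is handed in, with the robot touching nothing.
It also fails if it takes over 51 s, if anything falls off the work surface, if the arm or the gripper's body presses on something with over 40 N, if the wrist force passes 120 N, or if a joint passes its speed limit or range.

ROBOT

A 7-joint arm with a two-finger parallel gripper is mounted at the origin on a cart in front of the work surface, level with it; the furniture and walls round the work are solid. World frame = base frame: x ahead of the robot, y to its left, z up, the work surface at z = 0. Lengths are in m, angles in rad, forces in N, time in s.
With the tool pointing down it reaches from about 0.4 to 0.925 m from the base axis. Payload 4.1 kg.
Tool frame: the origin (TCP) lies midway between the tips of the shut fingers; the grasp point (between the pads) lies 19 mm behind it; z points along the fingers, y is the line along which they close (so a half turn about z gives the same grasp; the last joint's range is limited). The gripper opens to 85 mm and grips with 20 to 120 N. Pads are 22 mm wide; open, the fingers measure 114 mm over their backs; the gripper's body (76 mm by 85 mm) begins 54 mm behind the grasp point. The pads swing forward as they close: fully open they stand 13 mm farther back than shut.
Start: joints at [-1.237, 0.398, 0.045, 1.537, -0.019, 1.207, -0.051], TCP at [0.273, 0.59, 0.231] pointing down, gripper open.
Joint ranges: [-2.82, 2.82], [-0.49, 2.23], [-1.37, 1.46], [0, 2.46], [-1.36, 4.5], [0.23, 2], [-2.94, 2.94]. Speed limits (rad/s): [2.57, 2.57, 3.14, 3.14, 3.14, 3.14, 3.14].

INTERFACE

Orientations are given as a unit quaternion [w, x, y, z].
In Python, from rig import robot, optics, finder gives the robot as it stands. The module is installed in compiled form; this text tells all that it offers.
- The arm moves only by the tool step_arm, never from a script. Its argument "moves" is a list that holds one entry, the list of rows, each a list of 5 numbers: the closure, from -1 (fully open) to 1 (shut), then the shift along the tool's x, y, z in units of 250 mm (1.0 is 250 mm), then the turn about the tool's z in units of pi/2 rad (1.0 is pi/2 rad). A call has 1 to 20 rows; each row is the pose to reach, as a shift and turn from the pose commanded when the call began, along the tool's axes at that moment; what a row does not reach only later rows make up. A row lasts 1/10 s, in which the tool goes at most 50 mm and 8.59 degrees, less where a joint would pass 70% of its speed; a pose out of reach is approached as far as the arm can. A call with a number of a shift or a turn outside -1 to 1 is refused whole. A call with a gripper value outside its range is refused whole. The fingers move at their own pace and stop on an object; the grip force is fixed at half the most. Time passes only in rows, so rows that repeat a pose let the fingers close. It gives the time, the measured TCP pose, the force, the opening and the grip force at its end, in the units of the state.
- robot.get_state(): the state, without advancing time (a new reading comes with each control period).
- optics.snapshot(name): name is "side" or "top"; returns a dict with "pixels" (480x640x3 uint8, red, green, blue), "intrinsics" (3x3 intrinsics, pixels), "k1" (the pictures are not rectified: a ray, as slopes to the right and down, at radius r is drawn at 1 + k1 r^2 times it, then the intrinsics apply), "rvec" (rotation vector, rad) and "tvec" (3), from world to camera coordinates, as OpenCV has them. Camera axes: x right, y down, z forward; pixel columns grow to the right and rows downward; lengths in m; the calibration is good to about 2 mm. A picture is of the moment at which its call begins. There is no depth.
- robot.sign_off(): hands the job in; it is judged then, once.
Trained networks look in the newest picture that a camera, given by its name, has taken for a name from the list of things; names that differ only in an ending like _2 or _b are one class to them, and where a whole thing is asked for, a point or a joint stands for the part that bears it (a point fixed in the world has none). Each returns a list of dicts, best first, with "score" (0 to 1); they miss things now and then, are a little off and sometimes report something else, mostly with a low value. They report only what shows in the picture. A call takes as long as a camera call.
- finder.spot_in(label, camera): "extent" ([left, top, width, height] in pixels, round what is visible of it).
- finder.silhouettes(label, camera): "region" (480x640 bool, what is visible of it) and "extent" ([left, top, width, height] in pixels, round what is visible of it).
- finder.mark_of(label, camera): "xy" ([column, row] in pixels: a listed point, or the origin of a listed thing).
The state is a dict: "time_s": time; "joint_positions": joint angles; "qd": joint speeds; "tau": joint torques, N m; "ee_pos": TCP position; "tcp_rot": TCP orientation; "wrist_force": force on the tool from outside, world axes, zero at the start; "wrist_torque": the same for the moment, N m; "opening": opening from 0.0 (shut) to 1.0 (fully open); "gripper_force": force on a finger pad.
Only numpy, scipy, OpenCV 4.12 (cv2) and the standard library are available. Lean on these libraries where they do the work, as an engineer would, in place of code of your own. Each camera call takes 0.05 s, during which the arm holds its last target. There are 200 camera calls.

## Working session

There is one attempt and no reset: what is moved stays moved. The work goes in short steps, Python scripts to look and compute and a tool call to move; the robot and the scene stay as the last step left them, time stands still between calls to the robot, and variables do not carry over. Pictures are saved under pics/ and viewed, at most 10 in all, crops included, and the job is handed in when it is done.

Besides the shell and the picture viewer there is one more tool, called after "Emit:" as a command line: name --argument value ..., lists and objects as JSON in quotes. step_arm: Moves the arm, as the interface text tells. Shifts and turns lie within -1 to 1; 1 stands for 250 mm of shift or pi/2 rad of turn. Its arguments: {"type":"object","properties":{"moves":{"type":"array","items":{"type":"array","items":{"type":"array","items":{"type":"number"}}}}},"required":["moves"]}

```bash
mkdir -p pics; cat > h.py <<'E'
import numpy as np, cv2
from rig import robot, optics, finder
def ray(s,uv):
    K=np.array(s["intrinsics"]);k=s["k1"]
    p=cv2.undistortPoints(np.array([[uv]],float),K,np.array([k,0,0,0,0.]))[0,0]
    R=cv2.Rodrigues(np.array(s["rvec"],float))[0];t=np.array(s["tvec"],float).ravel()
    return -R.T@t, R.T@np.array([p[0],p[1],1])
def at(s,uv,z):
    c,d=ray(s,uv); return c+d*(z-c[2])/d[2]
E
python3 - <<'E'
from h import *
st=robot.get_state();print(st["ee_pos"],st["tcp_rot"],st["time_s"])
for cam in("top","side"):
    s=optics.snapshot(cam);cv2.imwrite(f"pics/{cam}0.png",s["pixels"][:,:,::-1])
    print(cam,ray(s,(320,240))[0].round(2))
    for n,z in(("cutter_small",.0),("cutter_large",0),("nozzle_tall",0),("nozzle_short",0),("pan",.035),("kitchen_scale",0),("tape_roll",0),("jug",0),("mug",0)):
        for m in finder.mark_of(n,cam)[:2]:print(n,round(m["score"],2),np.round(m["xy"]),at(s,m["xy"],z)[:2].round(3))
        if n[:3] in("cut","noz"):
            for m in finder.spot_in(n,cam)[:3]:print("   box",round(m["score"],2),np.round(m["extent"],1))
E
```

```text
[0.27231874 0.58949056 0.23023807] [-1.39676013e-04  2.14625681e-01  9.76695867e-01 -9.90401361e-04] 0.0
top [0.33 0.04 1.75]
cutter_small 0.53 [347. 252.] [ 0.552 -0.09 ]
cutter_large 0.56 [350. 285.] [ 0.454 -0.1  ]
   box 0.45 [358.  288.1   4.6   7.7]
nozzle_tall 0.52 [430. 254.] [ 0.547 -0.339]
   box 0.56 [425.5 254.7  11.3   9.4]
nozzle_short 0.65 [349. 285.] [ 0.456 -0.095]
nozzle_short 0.56 [399. 252.] [ 0.553 -0.247]
pan 0.65 [281. 257.] [0.535 0.104]
kitchen_scale 0.78 [284. 263.] [0.52  0.098]
kitchen_scale 0.55 [267. 185.] [0.757 0.149]
tape_roll 0.83 [387. 288.] [ 0.445 -0.209]
jug 0.86 [317. 186.] [ 0.753 -0.002]
mug 0.56 [265. 186.] [0.754 0.155]
side [-0.11 -0.41  0.76]
cutter_small 0.59 [347. 268.] [ 0.551 -0.092]
   box 0.65 [338.9 252.6  16.2  23.8]
   box 0.65 [217.  205.5 100.7  77. ]
cutter_large 0.71 [328. 300.] [ 0.449 -0.103]
   box 0.94 [311.  278.8  32.7  28.2]
nozzle_tall 0.45 [447. 325.] [ 0.527 -0.34 ]
   box 0.58 [438.7 312.6  15.1  15.2]
nozzle_short 0.24 [272. 231.] [0.561 0.124]
   box 0.56 [346.5 298.4  47.3  45.8]
pan 0.97 [271. 227.] [0.538 0.109]
kitchen_scale 0.68 [352. 208.] [0.751 0.005]
kitchen_scale 0.55 [269. 244.] [0.517 0.101]
tape_roll 0.87 [369. 322.] [ 0.445 -0.204]
jug 0.77 [352. 210.] [0.743 0.003]
mug 0.83 [303. 190.] [0.743 0.155]
```

View pics/top0.png

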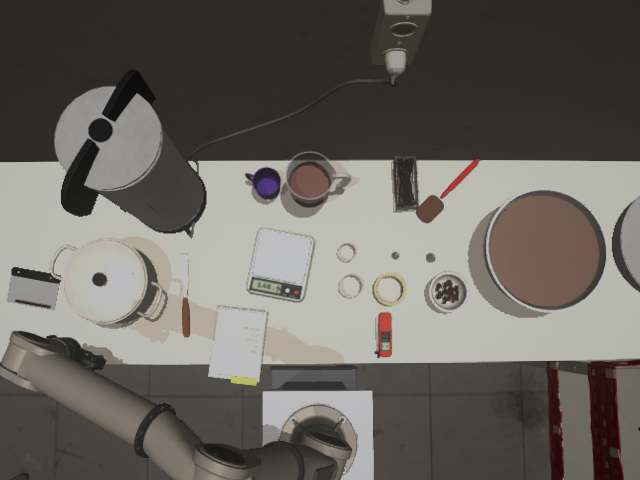

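View pics/side0.png

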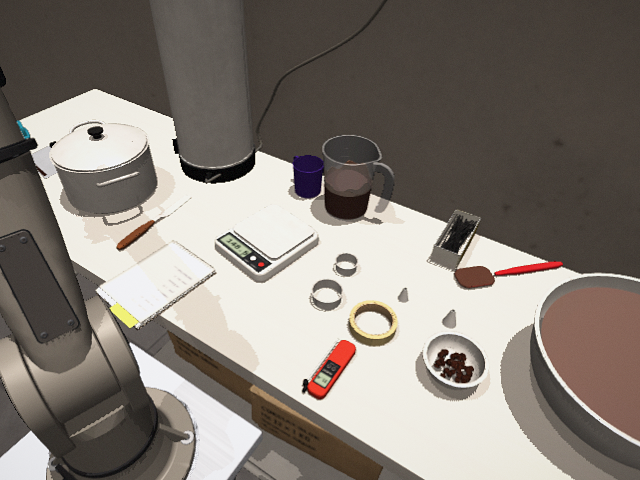

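The side view shows the small cutter near (346,264), the large one near (327,294), and the nozzles at (404,293) and (450,317). In the top view the nozzles are at (395,255) and (431,258). I'll zoom in on them to compare heights.

```bash
python3 - <<'E'
from h import *
a=cv2.imread("pics/side0.png");b=cv2.imread("pics/top0.png")
A=cv2.resize(a[275:335,385:465],(800,600),interpolation=0)[:,:]
cv2.imwrite("pics/c1.png",A)
B=cv2.resize(b[235:305,335:440],(798,532),interpolation=0)
cv2.imwrite("pics/c2.png",B)
E
```

```text
(no output)
```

View pics/c1.png

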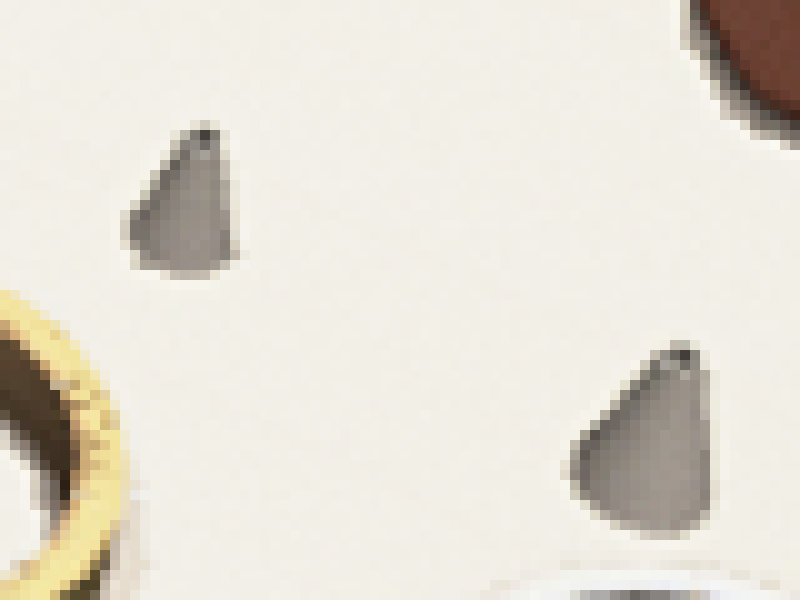

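View pics/c2.png

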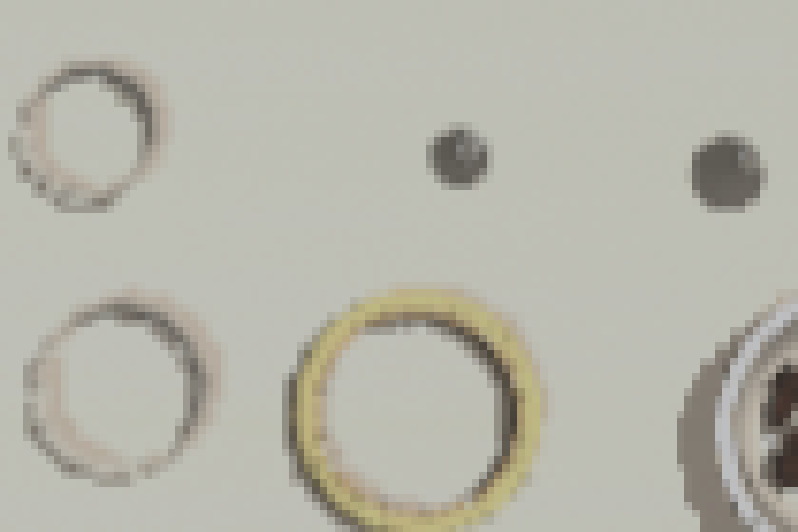

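Crop 1 shows the right nozzle (tip at about (453,310) in the side view) is clearly larger than the left one. In crop 2 its foot is about 10 px against 8 px, so the right one is the tall one. The small ring is centred near (345.6,252.4) in the top view.

```bash
python3 - <<'E'
from h import *
T=optics.snapshot("top");S=optics.snapshot("side")
print("small",at(T,(345.6,252.4),.015), "side rim", at(S,(346,258),.026))
print("large",at(T,(350.5,285.8),.015))
print("tall foot",at(T,(430.2,257.3),.004),"tip",at(S,(452.8,309.8),.04))
print("short foot",at(T,(395,255),.004))
print("pan top by eye",at(T,(284,257),.035))
for l in("cutter_small","nozzle_tall","kitchen_scale"):
  for m in finder.silhouettes(l,"top")[:2]:print(l,round(m["score"],2),m["extent"],np.argwhere(m["region"]).mean(0)[::-1])
from scipy.spatial.transform import Rotation as Ro
st=robot.get_state();q=np.array(st["tcp_rot"]);print(Ro.from_quat(q[[1,2,3,0]]).as_matrix().round(4),st["joint_positions"])
E
```

```text
small [ 0.54970229 -0.08530261  0.015     ] side rim [ 0.55572974 -0.08493896  0.026     ]
large [ 0.45115646 -0.09842612  0.015     ]
tall foot [ 0.53547623 -0.33830888  0.004     ] tip [ 0.53516824 -0.33866254  0.04      ]
short foot [ 0.54277818 -0.23308999  0.004     ]
pan top by eye [0.53428979 0.09557662 0.035     ]
kitchen_scale 0.96 [246.8, 226.2, 67.5, 78.0] [279.84018831 264.98315164]
kitchen_scale 0.73 [284.9, 152.1, 67.3, 53.8] [311.70731707 178.23212784]
[[-9.078e-01  4.194e-01  1.000e-04]
 [ 4.194e-01  9.078e-01  1.000e-04]
 [-0.000e+00  1.000e-04 -1.000e+00]] [-1.23701413  0.39837854  0.0451385   1.53660504 -0.01871445  1.20691187
 -0.05069203]
```

Emit:
step_arm --moves '[[[1,-0.04,-0.037,0],[1,-0.12,-0.11,0],[1,-0.22,-0.203,0],[1,-0.32,-0.296,0],[1,-0.42,-0.388,0],[1,-0.52,-0.48,0],[1,-0.62,-0.573,0],[1,-0.72,-0.665,0],[1,-0.82,-0.758,0],[1,-0.92,-0.85,0],[1,-0.98,-0.906,0],[1,-1.0,-0.924,0],[1,-1.0,-0.924,0]]]'

```text
invalid input at $.moves[0][0]: expected 5 numbers
```

```bash
python3 - <<'E'
import cv2
b=cv2.imread("pics/top0.png");cv2.imwrite("pics/c3.png",cv2.resize(b[220:310,235:330],(633,600),interpolation=0))
E
```

```text
(no output)
```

View pics/c3.png

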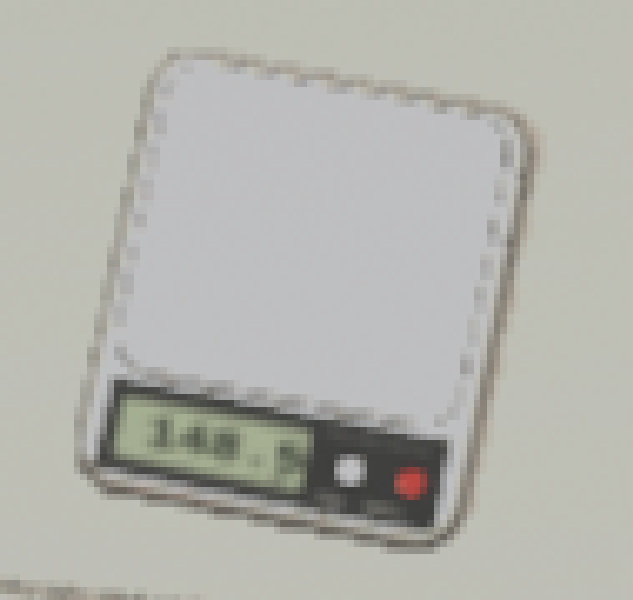

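The scale crop puts the pan's centre at about top pixel (281,256), so (0.537, 0.104). That agrees with the network. The move was refused because each row needs 5 numbers, so I'm resending it.

Emit:
step_arm --moves '[[[1,-0.04,-0.037,0,0],[1,-0.12,-0.11,0,0],[1,-0.22,-0.203,0,0],[1,-0.32,-0.296,0,0],[1,-0.42,-0.388,0,0],[1,-0.52,-0.48,0,0],[1,-0.62,-0.573,0,0],[1,-0.72,-0.665,0,0],[1,-0.82,-0.758,0,0],[1,-0.92,-0.85,0,0],[1,-0.98,-0.906,0,0],[1,-1.0,-0.924,0,0],[1,-1.0,-0.924,0,0]]]'

```text
time_s: 2.95
ee_pos: [0.4029, 0.2745, 0.2315]
tcp_rot: [0.0, 0.216, 0.976, 0.0]
wrist_force: [0.2, 0.2, 0.2]
opening: -0.003
gripper_force: 0.0
```

Emit:
step_arm --moves '[[[1,-0.04,-0.037,0,0],[1,-0.12,-0.11,0,0],[1,-0.22,-0.203,0,0],[1,-0.32,-0.296,0,0],[1,-0.42,-0.389,0,0],[1,-0.52,-0.482,0,0],[1,-0.62,-0.575,0,0],[1,-0.72,-0.667,0,0],[1,-0.82,-0.76,0,0],[1,-0.92,-0.853,0,0],[1,-0.98,-0.908,0,0],[1,-1.0,-0.927,0,0],[1,-1.0,-0.927,0,0]]]'

```text
time_s: 4.25
ee_pos: [0.5325, -0.0398, 0.2311]
tcp_rot: [-0.0, 0.215, 0.977, -0.0]
wrist_force: [0.3, -0.7, 0.4]
opening: 0.001
gripper_force: 0.0
```

Emit:
step_arm --moves '[[[1,-0.07,-0.067,0,0],[1,-0.143,-0.134,0.02,0],[1,-0.143,-0.134,0.1,0],[1,-0.143,-0.134,0.2,0],[1,-0.143,-0.134,0.3,0],[1,-0.143,-0.134,0.4,0],[1,-0.143,-0.134,0.5,0],[1,-0.143,-0.134,0.58,0],[1,-0.143,-0.134,0.64,0],[1,-0.143,-0.134,0.68,0],[1,-0.143,-0.134,0.7,0],[1,-0.143,-0.134,0.7,0]]]'

```text
time_s: 5.45
ee_pos: [0.5508, -0.0846, 0.0561]
tcp_rot: [-0.0, 0.214, 0.977, 0.0]
wrist_force: [-0.5, -0.4, 0.2]
opening: -0.001
gripper_force: 0.0
```

```bash
python3 - <<'E'
from h import *
print(robot.get_state()["ee_pos"])
s=optics.snapshot("side");cv2.imwrite("pics/s1.png",cv2.resize(s["pixels"][200:350,260:460,::-1],(800,600)))
E
```

```text
[ 0.55083014 -0.08464529  0.05610387]
```

View pics/s1.png

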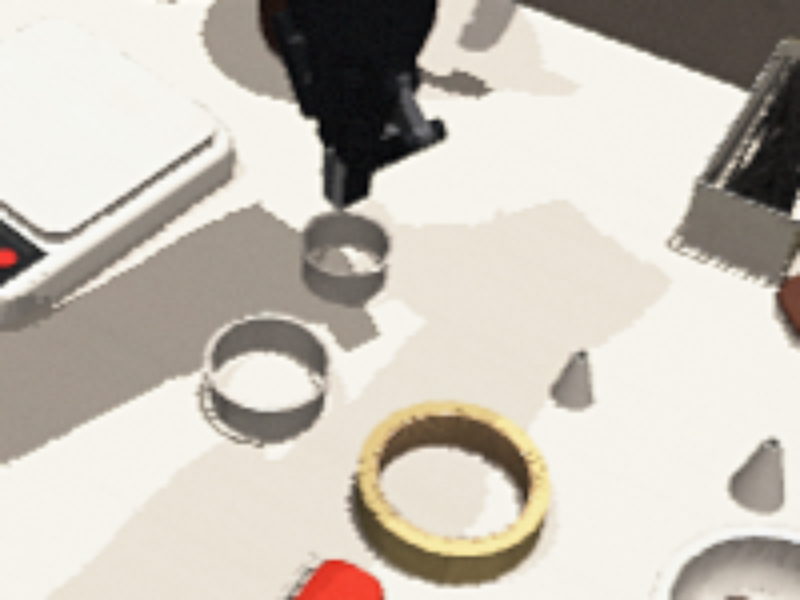

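The fingertips are just above the small ring's centre and clear of everything. I'm holding here, then moving to the tall nozzle.

Emit:
step_arm --moves '[[[1,0,0,0,0],[1,0,0,0,0],[1,0,0,0,0],[1,0,0,0,0],[1,0,0,0,0],[1,0,0,0,0],[1,0,0,0,0],[1,0,0,0,0],[1,0,0,0,0],[1,0,0,0,0],[1,0,0,0,0],[1,0,0,0,0],[1,0,0,0,0],[1,0,0,0,0],[1,0,0,0,0],[1,0,0,0,0],[1,0,0,0,0],[1,0,0,0,0],[1,0,0,0,0],[1,0,0,0,0]]]'

```text
time_s: 7.5
ee_pos: [0.5509, -0.0851, 0.0563]
tcp_rot: [0.0, 0.215, 0.977, 0.0]
wrist_force: [-0.6, 0.7, 1.0]
opening: -0.001
gripper_force: 0.0
```

Emit:
step_arm --moves '[[[1,0,0,0,0],[1,0,0,0,0],[1,0,0,0,0],[1,0,0,0,0],[1,0,0,-0.05,0],[1,0,0,-0.15,0],[1,0,0,-0.28,0],[1,0,0,-0.42,0],[1,0,0,-0.54,0],[1,0,0,-0.64,0],[1,-0.02,-0.05,-0.64,0],[1,-0.058,-0.15,-0.64,0],[1,-0.109,-0.28,-0.64,0],[1,-0.163,-0.42,-0.64,0],[1,-0.218,-0.56,-0.64,0],[1,-0.272,-0.7,-0.64,0],[1,-0.319,-0.82,-0.64,0],[1,-0.352,-0.905,-0.64,0],[1,-0.368,-0.946,-0.64,0],[1,-0.368,-0.946,-0.64,0]]]'

```text
time_s: 9.5
ee_pos: [0.534, -0.3402, 0.216]
tcp_rot: [-0.0, 0.216, 0.976, -0.0]
wrist_force: [-0.2, 0.6, 0.0]
opening: -0.002
gripper_force: 0.0
```

Emit:
step_arm --moves '[[[1,0,0,0.04,0],[1,0,0,0.12,0],[1,0,0,0.22,0],[1,0,0,0.32,0],[1,0,0,0.42,0],[1,0,0,0.5,0],[1,0,0,0.55,0],[1,0,0,0.584,0],[1,0,0,0.584,0]]]'

```text
time_s: 10.4
ee_pos: [0.535, -0.3371, 0.0692]
tcp_rot: [-0.001, 0.214, 0.977, 0.001]
wrist_force: [0.2, 0.3, 0.3]
opening: -0.001
gripper_force: 0.0
```

```bash
python3 - <<'E'
from h import *
print(robot.get_state()["ee_pos"])
s=optics.snapshot("side");cv2.imwrite("pics/s2.png",cv2.resize(s["pixels"][230:380,350:550,::-1],(800,600)))
E
```

```text
[ 0.53500208 -0.33708132  0.0692009 ]
```

View pics/s2.png

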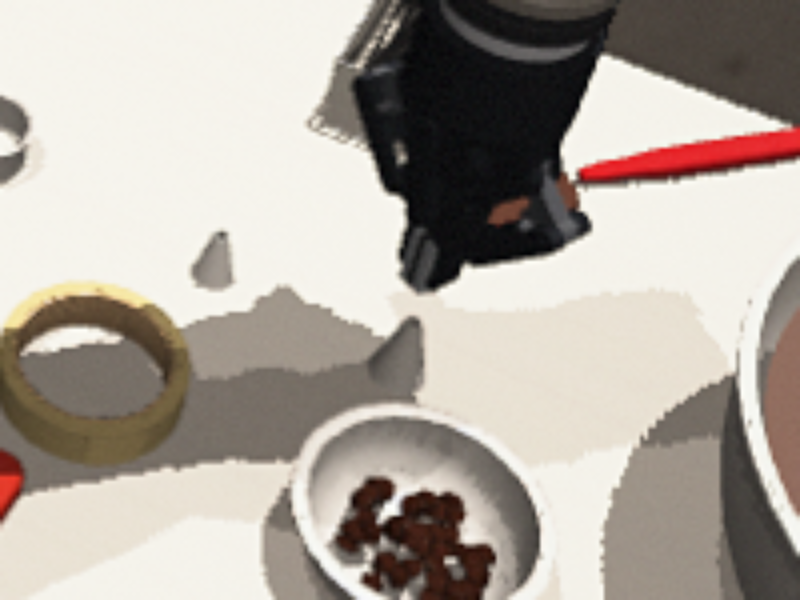

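The fingertips are right above the tall nozzle's tip. I'm holding here, then going on to the pan.

Emit:
step_arm --moves '[[[1,0,0,0,0],[1,0,0,0,0],[1,0,0,0,0],[1,0,0,0,0],[1,0,0,0,0],[1,0,0,0,0],[1,0,0,0,0],[1,0,0,0,0],[1,0,0,0,0],[1,0,0,0,0],[1,0,0,0,0],[1,0,0,0,0],[1,0,0,0,0],[1,0,0,0,0],[1,0,0,0,0],[1,0,0,0,0],[1,0,0,0,0],[1,0,0,0,0],[1,0,0,0,0],[1,0,0,0,0]]]'

```text
time_s: 12.45
ee_pos: [0.5352, -0.3383, 0.0703]
tcp_rot: [0.0, 0.215, 0.977, 0.0]
wrist_force: [-0.3, -1.0, 0.2]
opening: -0.0
gripper_force: 0.0
```

Emit:
step_arm --moves '[[[1,0,0,0,0],[1,0,0,0,0],[1,0,0,0,0],[1,0,0,0,0],[1,0,0,-0.05,0],[1,0,0,-0.15,0],[1,0,0,-0.28,0],[1,0,0,-0.42,0],[1,0,0,-0.54,0],[1,0,0,-0.6,0],[1,0.023,0.05,-0.6,0],[1,0.069,0.15,-0.6,0],[1,0.124,0.27,-0.6,0],[1,0.183,0.4,-0.6,0],[1,0.243,0.53,-0.6,0],[1,0.298,0.65,-0.6,0],[1,0.344,0.75,-0.6,0],[1,0.369,0.806,-0.6,0],[1,0.369,0.806,-0.6,0]]]'

```text
time_s: 14.35
ee_pos: [0.535, -0.1121, 0.2183]
tcp_rot: [-0.002, 0.212, 0.977, 0.001]
wrist_force: [0.7, 0.0, -0.2]
opening: -0.002
gripper_force: 0.0
```

Emit:
step_arm --moves '[[[1,0.023,0.05,0,0],[1,0.069,0.15,0,0],[1,0.124,0.27,0,0],[1,0.183,0.4,0,0],[1,0.243,0.53,0,0],[1,0.298,0.65,0,0],[1,0.344,0.75,0,0],[1,0.369,0.806,0,0],[1,0.369,0.806,0,0],[1,0.369,0.806,0,0]]]'

```text
time_s: 15.35
ee_pos: [0.5367, 0.1031, 0.2201]
tcp_rot: [-0.0, 0.216, 0.976, -0.001]
wrist_force: [-0.6, 0.2, 0.3]
opening: -0.001
gripper_force: 0.0
```

Descend to 0.065, which is 30 mm above the pan: 0.155 m, or 0.62 units. Then hold.

Emit:
step_arm --moves '[[[1,0,0,0.04,0],[1,0,0,0.12,0],[1,0,0,0.22,0],[1,0,0,0.32,0],[1,0,0,0.42,0],[1,0,0,0.51,0],[1,0,0,0.58,0],[1,0,0,0.62,0],[1,0,0,0.62,0]]]'

```text
time_s: 16.25
ee_pos: [0.5355, 0.1033, 0.0638]
tcp_rot: [-0.001, 0.216, 0.976, -0.001]
wrist_force: [-0.6, 0.6, 0.4]
opening: 0.0
gripper_force: 0.0
```

Emit:
step_arm --moves '[[[1,0,0,0,0],[1,0,0,0,0],[1,0,0,0,0],[1,0,0,0,0],[1,0,0,0,0],[1,0,0,0,0],[1,0,0,0,0],[1,0,0,0,0],[1,0,0,0,0],[1,0,0,0,0],[1,0,0,0,0],[1,0,0,0,0],[1,0,0,0,0],[1,0,0,0,0],[1,0,0,0,0],[1,0,0,0,0],[1,0,0,0,0],[1,0,0,0,0],[1,0,0,0,0],[1,0,0,0,0]]]'

```text
time_s: 18.25
ee_pos: [0.5367, 0.1049, 0.0653]
tcp_rot: [0.0, 0.215, 0.977, 0.0]
wrist_force: [-0.3, -0.5, -0.3]
opening: -0.001
gripper_force: 0.0
```

Emit:
step_arm --moves '[[[1,0,0,0,0],[1,0,0,0,0],[1,0,0,0,0],[1,0,0,0,0],[1,0,0,0,0],[1,0,0,0,0]]]'

```text
time_s: 18.85
ee_pos: [0.5367, 0.1049, 0.0653]
tcp_rot: [0.0, 0.215, 0.977, 0.0]
wrist_force: [0.7, -0.1, -0.8]
opening: -0.003
gripper_force: 0.0
```

```bash
python3 - <<'E'
from h import *
s=optics.snapshot("side");cv2.imwrite("pics/s3.png",s["pixels"][:,:,::-1])
E
```

```text
(no output)
```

View pics/s3.png

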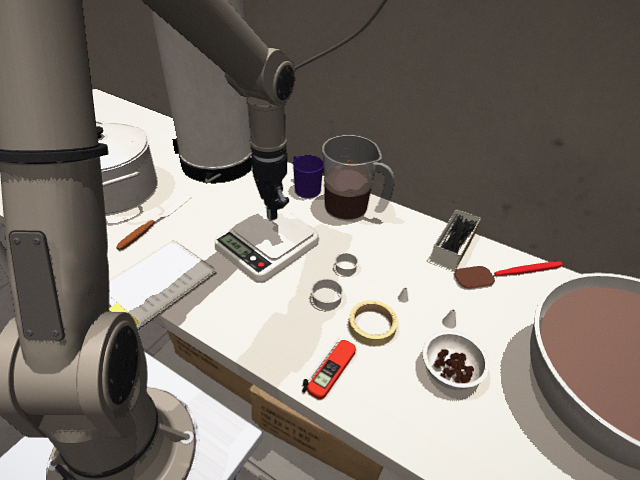

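The fingertips (about (272,217)) point at the middle of the pan, and nothing in the scene has moved.

```bash
python3 -c "
from rig import robot
print(robot.sign_off())"
```

```text
the job is handed in; nothing more can be done
None
```

The arm pointed at the small cutter, the tall nozzle and the pan's middle in that order, each from about 3 cm above for at least 2.5 s; it touched nothing, finished at about 19 s still over the pan, and the job is handed in.

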